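# Set the lens carriage on the optical bench and hold the lamp shutter half open

### The arm

A 6-joint arm with a two-finger parallel gripper is mounted at the origin on a cart in front of the work surface, level with it; the furniture and walls round the work are solid. World frame = base frame: x ahead of the robot, y to its left, z up, the work surface at z = 0. Lengths are in m, angles in rad, forces in N, time in s.
With the tool pointing down it reaches from about 0.35 to 0.975 m from the base axis. Payload 17.4 kg.
Tool frame: the origin (TCP) lies on the centre line of the jaws, within the pads' length; the fingertips stand 19 mm ahead of it and the grasp point (between the pads) is the TCP; z points along the fingers, y is the line along which they close (so a half turn about z gives the same grasp; the last joint's range is limited). The gripper opens to 85 mm and grips with 20 to 120 N. Pads are 22 mm wide; open, the fingers measure 114 mm over their backs; the gripper's body (76 mm by 85 mm) begins 54 mm behind the grasp point. The pads swing forward as they close: fully open they stand 13 mm farther back than shut.
Start: joints at [-1.148, 0.116, 1.442, -0, 1.584, -0.038], TCP at [0.3, -0.605, 0.25] pointing down, gripper open.
Joint ranges: [-2.83, 2.83], [-0.83, 2.19], [0.07, 2.5], [-1.14, 4.28], [0.01, 3], [-2.97, 2.97]. Speed limits (rad/s): [1.89, 1.89, 2.22, 3.14, 3.14, 3.14].

### API

Orientations are given as a unit quaternion [x, y, z, w].
In Python, from rig import ctrl gives the robot as it stands. The module is installed in compiled form; this text tells all that it offers.
- The arm moves only by the shell command python3 -m creep 'ROWS' [OPENING] [FORCE]. ROWS is text: rows parted by semicolons, each of 4 numbers parted by spaces: the shift along the tool's x, y, z in mm, then the turn about the tool's z in degrees. In form: tx ty tz yaw; .... A call has exactly 8 rows; each row is the pose to reach, as a shift and turn from the pose commanded when the call began, along the tool's axes at that moment; what a row does not reach only later rows make up. A row lasts 1/10 s, in which the tool goes at most 50 mm and 8.59 degrees, less where a joint would pass 70% of its speed; a pose out of reach is approached as far as the arm can. A call with a gripper value outside its range is refused whole. OPENING is the closure, from 0 (fully open) to 1 (shut), set as the call begins (- or left out, the last holds). The fingers move at their own pace and stop on an object; FORCE is the grip in N (left out, the last holds). Time passes only in rows, so rows that repeat a pose let the fingers close, or fill a call up. It gives the time, the measured TCP pose, the force, the opening and the grip force at its end, in the units of the state.
- ctrl.read_state(): the state, without advancing time (a new reading comes with each control period).
- ctrl.camera(name): name is "scene" or "top" or "wrist"; returns the picture (400x640x3 uint8, red, green, blue); there is no depth.
- ctrl.camera_info(name): a dict with "fovy" (degrees; the focal length in pixels is half the picture's height over the tangent of half this angle, whatever the lens; pixels are square), "cx", "cy" (the principal point, pixels), "rvec" (rotation vector, rad) and "tvec" (3), from world to camera coordinates, as OpenCV has them. Camera axes: x right, y down, z forward; pixel columns grow to the right and rows downward; lengths in m; the calibration is good to about 2 mm. A picture is of the moment at which its call begins: read the wrist's pose just before it. camera_info takes no time and is no camera call; for the wrist camera it gives the pose at the moment of the call.
- ctrl.sign_off(): hands the job in; it is judged then, once.
Trained networks look in the newest picture that a camera, given by its name, has taken for a name from the list of things; names that differ only in an ending like _2 or _b are one class to them, and where a whole thing is asked for, a point or a joint stands for the part that bears it (a point fixed in the world has none). Each returns a list of dicts, best first, with "conf" (0 to 1); they miss things now and then, are a little off and sometimes report something else, mostly with a low value. They report only what shows in the picture. A call takes as long as a camera call.
- ctrl.spot_in(query, camera): "box" ([left, top, width, height] in pixels, round what is visible of it).
- ctrl.silhouettes(query, camera): "pixels" (400x640 bool, what is visible of it) and "box" ([left, top, width, height] in pixels, round what is visible of it).
The state is a dict: "t": time; "q": joint angles; "qvel": joint speeds; "effort": joint torques, N m; "eef_pos": TCP position; "tool_rot": TCP orientation; "ft_force": force on the tool from outside, world axes, zero at the start; "wrist_torque": the same for the moment, N m; "finger_gap": finger opening in m; "grasp_force": force on a finger pad.
Only numpy, scipy, OpenCV 4.12 (cv2) and the standard library are available. Lean on these libraries where they do the work, as an engineer would, in place of code of your own. Each camera call takes 0.05 s, during which the arm holds its last target. There are 200 camera calls.

### The job

On the small optical bench, swing the clamp lever of the lens carriage fully open, slide the carriage along its rail until its pointer stands opposite the index clip, and swing the lever fully back so that the carriage is locked there. Then pull the lamp's sprung sliding shutter half open by its upright post, against its spring, and hold it there: finish still holding it, because it snaps shut if let go. Keep the shutter shut until the carriage is locked at the index clip, never let it come fully open, and leave the other things on the worktop where they are.

Things in the scene. Friction and masses are not known exactly. Their poses are not given: they have to be found in the camera images.
- bench: Optical bench, fixed: base plate 130 x 340 x 12 mm, steel rail along y, grey lamp housing at its +y end. Origin on the worktop under the rail's centre line; x across the rail away from the robot (lever, clip, shutter post on the -x side), y along the rail toward the lamp, z up. Base plate x -80 to 50, y -140 to 200 mm; housing x -50 to 55, y 114 to 184, top z 130 mm.
- carriage (a joint): Slide of the carriage on the rail, m: 0 at its stop nearest the lamp, grows along bench -y, away from the lamp, to 0.13. Lever locked: clamped, holds against about 20 N; lever open: slides with about 4 N of friction and stays where left. The carriage block is 95 x 64 mm, its top 58 mm above the worktop. Bench-frame y of its middle and pointer = 0.03 - joint value.
- holder_grip (a point): On the carriage's lens holder, an upright aluminium plate 56 mm wide (bench x), 10 mm thick (bench y), a round lens in its middle; top edge 140 mm above the worktop. The point is in the plate's middle, 12 mm below the top edge. It can be pinched here from above, fingers closing along bench y, to slide the carriage. Axes as the bench.
- carriage_pointer (a point): Tip of the carriage's pointer, a 3 mm thin steel fin in the middle of the carriage's front face, 24 mm above the worktop. Axes as the bench. It has to stand opposite index_mark: same y in the bench frame.
- index_mark (a point): Point on the upright 3 mm thin fin of the index clip, a dark steel clip 14 mm wide fixed on the front edge of the base plate, top 33 mm above the worktop; it does not move during the job. The point is 24 mm above the worktop. Axes as the bench.
- lever (a joint): Angle of the carriage's clamp lever, rad, about an upright axis: 0 locked (arm along bench -y, away from the lamp), grows clockwise seen from above to 1.4 fully open (arm toward bench -x, the robot's side). Stops at both ends; stays where left. Turning takes about 2 N at the knob. The clamp lets go above about 0.5 rad.
- lever_knob (a point): Middle of the upright black knob at the end of the clamp lever: diameter 14 mm, height 30 mm, its top 100 mm and its foot 70 mm above the worktop (flat lever arm below). It goes round lever_pivot at a radius of 55 mm.
- lever_pivot (a point): Point on the lever's upright axis, at the height of the knob's middle (86 mm above the worktop). It rides on the carriage, 45 mm to the -x side of the carriage's middle. Axes as the bench.
- shutter_blade (a joint): Travel of the lamp's shutter, m: 0 shut, grows as it is pulled out along bench -x, to 0.05 fully open; half open is 0.025. A spring pulls it shut: 2 N at 0, 6 N at half travel, 10 N at full travel.
- shutter_post (a point): Point on the axis of the upright black post at the shutter's front end, 14 mm below its top: diameter 15 mm, 84 to 134 mm above the worktop. 38 mm before the housing when shut; moves along bench -x. Fixed bracket below (top at 60 mm) with 3 lines: shut, half (the long one), fully open. The 3 mm thick blade joins the post from +x, its top edge at 100 mm. Axes as the bench.
- timer: Bystander: white bench timer 62 x 62 x 20 mm, behind the bench; origin at the centre of its underside.
- bottle: Bystander: small white dosing bottle, diameter 38, 78 mm tall, behind the bench; origin at the centre of its underside.
- marker: Bystander: felt marker 140 mm long, 13 mm thick, lying behind the bench; origin at the centre of its underside.

How it is judged:
By the outcome, as a careful person would: the job done as asked, in the order asked, and still so for the second after the job is handed in, while the arm keeps its last pose, push and grip.
It also fails if it takes over 69 s, if anything falls off the work surface, if the arm or the gripper's body presses on something with over 40 N, if the wrist force passes 120 N, or if a joint passes its speed limit or range.

## Working session

There is one attempt and no reset: what is moved stays moved. The work goes in short steps, Python scripts to look and compute and a shell command to move; the robot and the scene stay as the last step left them, time stands still between calls to the robot, and variables do not carry over. Pictures are saved under pics/ and viewed, at most 10 in all, crops included, and the job is handed in when it is done.

```bash
mkdir -p pics
cat > h.py <<'E'
import numpy as np, cv2
from rig import ctrl
def cam(n):
    i=ctrl.camera_info(n); f=200/np.tan(np.radians(i['fovy'])/2)
    return np.array([[f,0,i['cx']],[0,f,i['cy']],[0,0,1]]),np.array(i['rvec'],float),np.array(i['tvec'],float)
def ray(c,uv):
    K,r,t=c; R=cv2.Rodrigues(r)[0]
    return -R.T@t, R.T@np.linalg.inv(K)@np.array([uv[0],uv[1],1.])
def atz(c,uv,z):
    o,d=ray(c,uv); return o+d*(z-o[2])/d[2]
def proj(c,P): return cv2.projectPoints(np.array(P,float).reshape(-1,3),c[1],c[2],c[0],None)[0].reshape(-1,2)
def snap(n,f): im=ctrl.camera(n); cv2.imwrite('pics/'+f,cv2.cvtColor(im,cv2.COLOR_RGB2BGR)); return im
E
python3 - <<'E'
from h import *
s=ctrl.read_state(); print(s['t'],s['eef_pos'],s['tool_rot'],s['finger_gap'])
for n in('scene','top'):
    snap(n,n+'0.png'); c=cam(n); print(n,ray(c,(320,200)))
    for q in('bench','carriage','holder_grip','carriage_pointer','index_mark','lever','lever_knob','shutter_blade','shutter_post','timer','bottle','marker'):
        print(q,[(np.round(d['conf'],2),np.round(d['box'],1).tolist()) for d in ctrl.spot_in(q,n)[:2]])
E
```

```text
0.0 [ 0.30009597 -0.6044228   0.24955087] [ 9.73572520e-01  2.28377301e-01 -9.76955834e-05 -5.89622775e-04] 0.08546604379709163
scene (array([0.18334178, 0.38833072, 0.53795609]), array([ 0.43754   , -0.73084196, -0.52415708]))
bench [(np.float64(0.75), [240.0, 171.5, 165.2, 121.2]), (np.float64(0.7), [348.4, 171.4, 57.4, 64.9])]
carriage [(np.float64(0.72), [373.0, 195.4, 31.5, 23.5]), (np.float64(0.56), [346.8, 168.2, 58.3, 72.7])]
holder_grip [(np.float64(0.84), [347.8, 171.3, 56.6, 68.2])]
carriage_pointer [(np.float64(0.74), [346.6, 171.8, 59.2, 69.6])]
index_mark []
lever [(np.float64(0.55), [374.2, 196.3, 29.9, 25.9]), (np.float64(0.24), [308.0, 187.0, 17.0, 34.3])]
lever_knob [(np.float64(0.74), [372.5, 194.9, 32.3, 26.6])]
shutter_blade [(np.float64(0.77), [295.9, 222.1, 10.3, 29.0])]
shutter_post [(np.float64(0.71), [289.8, 226.6, 18.0, 28.1])]
timer []
bottle [(np.float64(0.91), [309.4, 188.1, 12.8, 33.8])]
marker [(np.float64(0.49), [290.3, 215.9, 17.5, 6.1])]
top (array([ 0.50430057, -0.23199719,  0.95068591]), array([ 0.05663115,  0.00196474, -0.9986734 ]))
bench [(np.float64(0.56), [216.2, 134.0, 168.8, 150.6])]
carriage [(np.float64(0.67), [329.6, 216.8, 49.2, 67.9])]
holder_grip [(np.float64(0.72), [331.3, 217.8, 46.7, 64.7])]
carriage_pointer [(np.float64(0.77), [325.5, 218.9, 54.7, 64.7])]
index_mark [(np.float64(0.73), [328.8, 214.6, 48.1, 66.5]), (np.float64(0.43), [300.2, 248.0, 9.4, 7.0])]
lever [(np.float64(0.58), [345.8, 256.1, 26.6, 25.7])]
lever_knob [(np.float64(0.85), [339.4, 253.1, 35.4, 30.1])]
shutter_blade [(np.float64(0.5), [240.7, 174.9, 35.2, 50.3])]
shutter_post [(np.float64(0.64), [235.3, 171.4, 42.3, 56.0])]
timer [(np.float64(0.67), [364.6, 176.0, 39.0, 35.8])]
bottle [(np.float64(0.9), [340.2, 168.0, 23.2, 19.0])]
marker [(np.float64(0.89), [283.5, 131.5, 63.2, 39.0])]
```

Run:
```python
import cv2
a=cv2.imread('pics/top0.png')[120:300,200:420]; cv2.imwrite('pics/t0c.png',cv2.resize(a,None,fx=3.6,fy=3.3 and 3.3,interpolation=cv2.INTER_CUBIC))
a=cv2.imread('pics/scene0.png')[160:300,230:420]; cv2.imwrite('pics/s0c.png',cv2.resize(a,None,fx=4,fy=4,interpolation=cv2.INTER_CUBIC))
```

```text
(no output)
```

View pics/t0c.png

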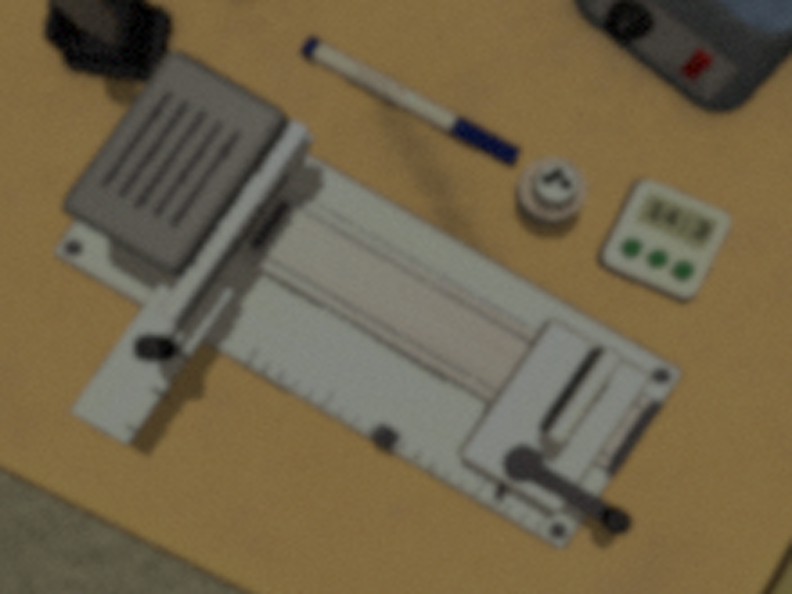

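View pics/s0c.png

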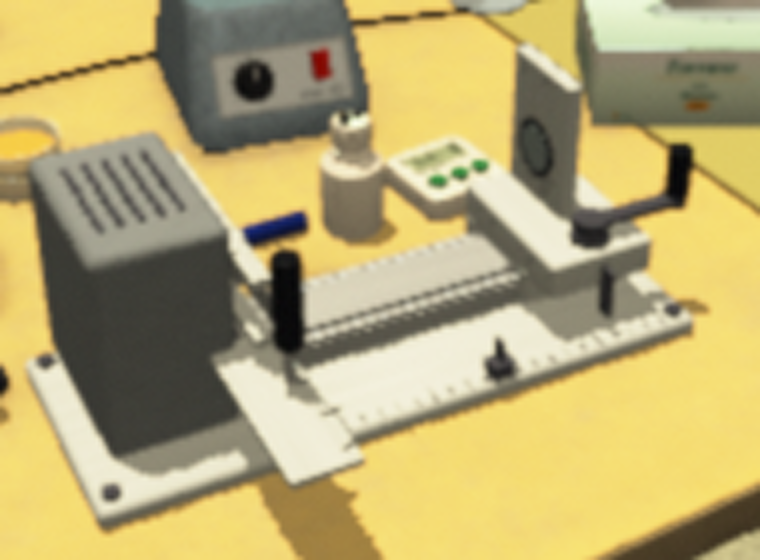

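The top view shows the bench rotated, with the lamp at the upper left. The carriage is at its far end and the lever is locked, along bench -y. The index clip is at about crop (383,437) and the pointer at about (500,490). Next I fit the bench pose from the corners.

```bash
cat > fit.py <<'E'
from h import *
from scipy.optimize import least_squares
T=lambda X,Y:(200+X/3.6,120+Y/3.3)
S=lambda X,Y:(230+X/4,160+Y/4)
ct,cs=cam('top'),cam('scene')
obs=[(ct,T(570,548),(-80,-140,12)),(ct,T(680,372),(50,-140,12)),(ct,T(55,250),(-80,200,12)),(cs,S(105,522),(-80,200,12)),(cs,S(690,325),(-80,-140,12)),
(ct,T(175,50),(55,184,130)),(ct,T(287,115),(55,114,130)),(ct,T(62,207),(-50,184,130))]
def W(p,P):
    P=np.array(P,float)/1000; c,s=np.cos(p[2]),np.sin(p[2]); return np.array([p[0]+c*P[0]-s*P[1],p[1]+s*P[0]+c*P[1],P[2]])
def inv(p,w):
    d=np.array(w[:2])-p[:2]; c,s=np.cos(p[2]),np.sin(p[2]); return np.array([c*d[0]+s*d[1],-s*d[0]+c*d[1]])*1000
f=lambda p:np.concatenate([proj(c,W(p,P))[0]-uv for c,uv,P in obs])
if __name__=='__main__':
    r=min((least_squares(f,[.5,-.25,a],loss='soft_l1') for a in np.linspace(-3,3,9)),key=lambda r:r.cost); p=r.x; print(p,np.degrees(p[2]),r.fun.round(1))
    np.save('p.npy',p)
    for n,c,uv,z in [('knob t',ct,T(617,520),.1),('knob s',cs,S(680,148),.1),('pivot t',ct,T(521,460),.078),('post t',ct,T(150,347),.134),('post s',cs,S(286,256),.134),('clip t',ct,T(383,437),.03),('clip s',cs,S(499,342),.033),('ptr t',ct,T(499,492),.024),('ptr s top',cs,S(605,268),.034),('holder s L',cs,S(521,48),.14),('holder s R',cs,S(577,92),.14)]:
        w=atz(c,uv,z); print(n,w.round(4),inv(p,w).round(1))
E
python3 fit.py
```

```text
[ 0.52467749 -0.22841109 -0.58516623] -33.52755508178953 [-0.9  1.3  2.5 -0.5 -1.   1.4 -0.9 -2.8  2.4 -3.4 -0.5 -1.6  1.7 -0.4
 -1.4  0.6]
knob t [ 0.4092 -0.3203  0.1   ] [ -45.5 -140.4]
knob s [ 0.4069 -0.3173  0.1   ] [ -49.1 -139.1]
pivot t [ 0.4417 -0.2738  0.078 ] [-44.1 -83.6]
post t [ 0.5099 -0.0926  0.134 ] [-87.3 105.1]
post s [ 0.5078 -0.0889  0.134 ] [-91.1 106.9]
clip t [ 0.4539 -0.201   0.03  ] [-74.2 -16.2]
clip s [ 0.4528 -0.1981  0.033 ] [-76.7 -14.4]
ptr t [ 0.4191 -0.2637  0.024 ] [-68.5 -87.8]
ptr s top [ 0.4308 -0.2838  0.034 ] [-47.7 -98. ]
holder s L [ 0.4986 -0.3093  0.14  ] [ 23.  -81.8]
holder s R [ 0.4525 -0.2793  0.14  ] [-32.1 -82.3]
```

```bash
cat >> h.py <<'E'
def psi(s=None):
    q=(s or ctrl.read_state())['tool_rot']; return np.degrees(2*np.arctan2(q[1],q[0]))
def plan(w,ps,pos=None,p0=None):
    s=ctrl.read_state(); pos=s['eef_pos'] if pos is None else pos; p0=psi(s) if p0 is None else p0
    d=np.array(w)-pos; a=np.radians(p0); 
    return np.round([1000*(d[0]*np.cos(a)+d[1]*np.sin(a)),1000*(d[0]*np.sin(a)-d[1]*np.cos(a)),-1000*d[2],(p0-ps+180)%360-180],1)
E
python3 -c "
from h import *
p=np.load('p.npy');print(psi(),plan([.408,-.319,.25],56.5)); print(ray(cam('wrist'),(320,200)))"
python3 -m creep '223 -208 0 -30;223 -208 0 -30;223 -208 0 -30;223 -208 0 -30;223 -208 0 -30;223 -208 0 -30;223 -208 0 -30;223 -208 0 -30' 0.5
python3 - <<'E'
from h import *
print(psi()); c=cam('wrist'); snap('wrist','w1.png'); print(ray(c,(320,200)))
for q in('lever_knob','index_mark','carriage_pointer','holder_grip'):
    print(q,[(np.round(d['conf'],2),np.round(d['box'],1).tolist()) for d in ctrl.spot_in(q,'wrist')[:2]])
E
```

```text
26.402745455516175 [ 223.6 -207.9    0.3  -30.1]
(array([ 0.36308449, -0.57288098,  0.37317476]), array([-0.25715283, -0.13509226, -0.95697376]))
t: 2.1
eef_pos: [0.4079, -0.3182, 0.2507]
tool_rot: [0.881, 0.474, 0.0, 0.0]
ft_force: [0.3, 0.2, 0.3]
finger_gap: 0.0425
grasp_force: 0.0
56.5375302675836
(array([ 0.44626695, -0.25874933,  0.37358756]), array([-0.15380171, -0.2466301 , -0.95691949]))
lever_knob [(np.float64(0.89), [311.2, 112.3, 17.7, 86.1])]
index_mark [(np.float64(0.56), [312.5, 112.5, 18.3, 83.4]), (np.float64(0.47), [282.8, 41.1, 15.3, 18.0])]
carriage_pointer [(np.float64(0.75), [296.8, 85.9, 130.2, 108.6])]
holder_grip [(np.float64(0.91), [295.8, 88.7, 129.2, 106.9])]
```

View pics/w1.png

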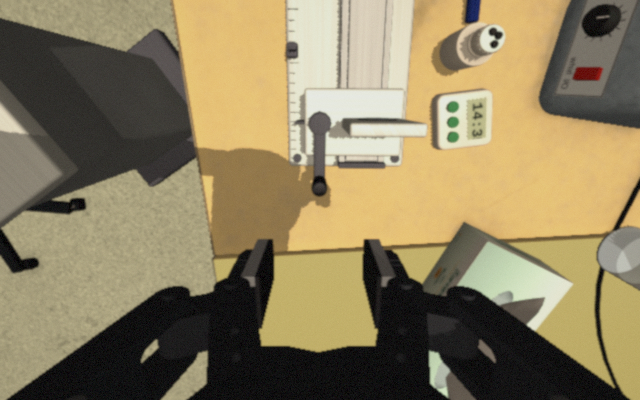

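The sharp wrist view shows the bench axis vertical in the picture: knob top (319,187), pivot (319,122), pointer (299,123), clip (291,49). I'll refine the numbers from it.

Run:
```python
from h import *; import fit
im=cv2.imread('pics/w1.png')
cv2.imwrite('pics/w1c.png',cv2.resize(im[10:210,270:440],None,fx=4,fy=3,interpolation=cv2.INTER_CUBIC)[:600])
c=cam('wrist');p=np.load('p.npy'); np.save('cw1.npy',np.array(c,dtype=object),allow_pickle=True)
for n,uv,z in[('knob',(319,187),.1),('pivot',(319,122),.078),('ptr',(299,123),.024),('clip',(291,49),.03),('cornerL',(290,165),.012),('cornerR',(402,164),.012),('holderL',(344,123),.14),('holderR',(427,134),.14)]:
    w=atz(c,uv,z);print(n,w.round(4),fit.inv(p,w).round(1))
```

```text
Traceback (most recent call last):
ValueError: could not broadcast input array from shape (3,3) into shape (3,)
```

View pics/w1c.png

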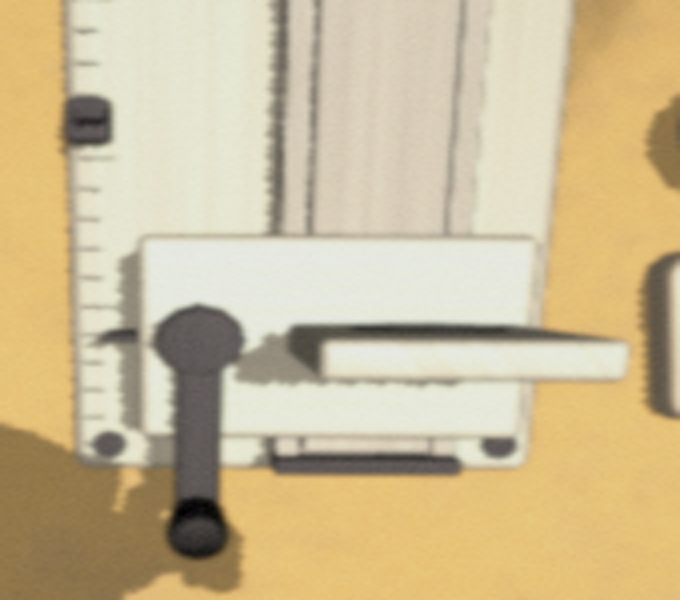

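Run:
```python
from h import *; import fit
from scipy.optimize import least_squares
c=cam('wrist');C=lambda X,Y:np.array((270+X/4,10+Y/3))
obs=[((78,466),lambda y,i:(-80,-140,12)),((524,466),lambda y,i:(50,-140,12)),((197,532),lambda y,i:(-45,y-55,100)),((199,340),lambda y,i:(-45,y,76)),
((540,237),lambda y,i:(47.5,y+32,58)),((140,237),lambda y,i:(-47.5,y+32,58)),((520,437),lambda y,i:(47.5,y-32,58)),((143,437),lambda y,i:(-47.5,y-32,58)),
((323,340),lambda y,i:(-28,y+5,140)),((628,340),lambda y,i:(28,y+5,140)),((100,338),lambda y,i:(-68,y,25)),((90,121),lambda y,i:(-76,i,33))]
f=lambda v:np.concatenate([proj(c,fit.W(v[:3],P(v[3],v[4])))[0]-C(*uv) for uv,P in obs])
p=np.load('p.npy');r=least_squares(f,[*p,-85,-15],loss='soft_l1',x_scale=[.01,.01,.01,1,1]);v=r.x
print(p,v,np.degrees(v[2]));print(r.fun.reshape(-1,2).round(1).tolist())
np.save('v.npy',v)
for n,P in[('knob',(-45,v[3]-55,94)),('pivot',(-45,v[3],94)),('post',(-88,106,134))]: print(n,fit.W(v,P).round(4))
for uv,P in obs[-2:]: print(fit.inv(v,atz(c,C(*uv),P(0,0)[2]/1000)))
ct,cs=cam('top'),cam('scene')
for n,cc,uv in[('post t',ct,fit.T(150,347)),('post s',cs,fit.S(286,256))]: print(n,fit.inv(v,atz(cc,uv,.134)))
K=fit.W(v,(-45,v[3]-55,94)); print(plan(K,90+np.degrees(v[2])))
```

```text
[ 0.52467749 -0.22841109 -0.58516623] [  0.52397554  -0.22721368  -0.59279797 -90.37996268 -23.15421812] -33.96482155379046
[[-1.7, -0.3], [1.2, 0.4], [-0.5, 2.7], [-0.7, 0.8], [13.9, -0.8], [11.5, -1.4], [12.8, 1.2], [10.5, 0.6], [-7.3, -0.5], [-4.3, 0.0], [2.1, -1.7], [-5.0, 0.0]]
knob [ 0.4054 -0.3226  0.094 ]
pivot [ 0.4362 -0.277   0.094 ]
post [ 0.5102 -0.0901  0.134 ]
[-70.23003984 -92.19216587]
[-71.1379589  -23.10979829]
post t [-86.89695009 103.80545382]
post s [-90.69024782 105.6321207 ]
[-2.900e+00  1.000e-01  1.561e+02  3.000e-01]
```

```bash
python3 -m creep '-1 1 80 0;-2 1 120 0;-2 1 157 0;-2 1 157 0;-2 1 157 0;-2 1 157 0;-2 1 157 0;-2 1 157 0' 0.55
python3 -m creep '0 0 0 0;0 0 0 0;0 0 0 0;0 0 0 0;0 0 0 0;0 0 0 0;0 0 0 0;0 0 0 0' 0.79 20
python3 - <<'E'
from h import *
s=ctrl.read_state();print(s['t'],s['ft_force'],psi(s),s['eef_pos'])
im=snap('wrist','w2.png'); cv2.imwrite('pics/w2c.png',cv2.cvtColor(cv2.resize(im[60:360,170:470],None,fx=2,fy=2),cv2.COLOR_RGB2BGR)[:,:,::-1][:,:,::-1])
E
```

```text
t: 3.15
eef_pos: [0.4078, -0.3219, 0.0953]
tool_rot: [0.881, 0.473, 0.0, 0.001]
ft_force: [0.3, 0.1, 0.1]
finger_gap: 0.0384
grasp_force: 0.0
t: 3.95
eef_pos: [0.4071, -0.3214, 0.0933]
tool_rot: [0.881, 0.473, 0.0, -0.0]
ft_force: [0.3, -0.6, -0.5]
finger_gap: 0.0175
grasp_force: 0.0
3.95 [ 0.30849519 -0.62889704 -0.45638987] 56.40113366505806 [ 0.40711411 -0.3213734   0.09330978]
```

View pics/w2c.png

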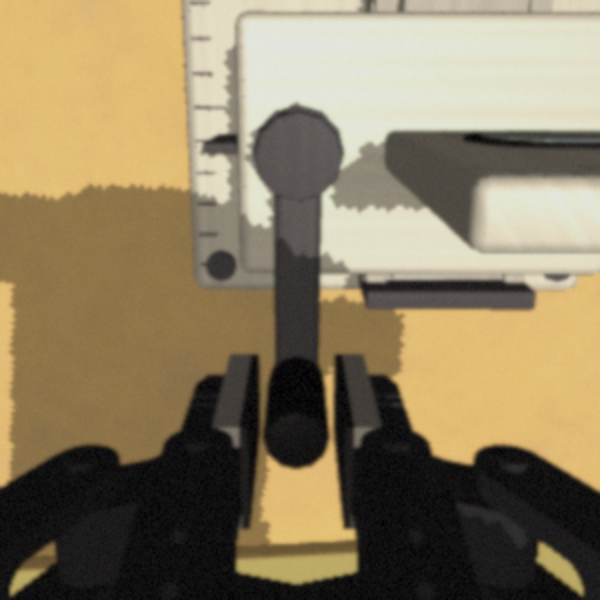

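```bash
python3 -m creep '0.5 -7.7 0 8;2.1 -15.2 0 16;4.8 -22.4 0 24;8.4 -29.1 0 32;12.9 -35.4 0 40;18.2 -40.9 0 48;24.2 -45.6 0 56;30.9 -49.4 0 64'
python3 -m creep '0.3 -5.8 0 6;1.2 -11.4 0 12;2.1 -15.2 0 16;3.3 -18.8 0 20;3.3 -18.8 0 20;3.3 -18.8 0 20;3.3 -18.8 0 20;3.3 -18.8 0 20'
python3 - <<'E'
from h import *; import fit
s=ctrl.read_state();v=np.load('v.npy');print(s['t'],s['ft_force'],psi(s),fit.inv(v,s['eef_pos']))
im=snap('wrist','w3.png')
for q in('lever_knob','index_mark','carriage_pointer'):
    print(q,[(np.round(d['conf'],2),np.round(d['box'],1).tolist()) for d in ctrl.spot_in(q,'wrist')[:2]])
E
```

```text
t: 4.8
eef_pos: [0.3829, -0.2682, 0.0934]
tool_rot: [0.998, -0.069, -0.0, 0.0]
ft_force: [-0.1, -1.1, -0.0]
finger_gap: 0.018
grasp_force: 1.0
t: 5.6
eef_pos: [0.3888, -0.2502, 0.0933]
tool_rot: [0.971, -0.238, -0.0, -0.0]
ft_force: [-0.6, 0.5, 0.8]
finger_gap: 0.0182
grasp_force: 0.0
5.6 [-0.56532359  0.47984285  0.84596981] -27.55161787987807 [-99.29871858 -94.57922847]
lever_knob [(np.float64(0.74), [292.3, 114.5, 45.3, 180.2])]
index_mark [(np.float64(0.91), [190.5, 152.4, 22.1, 24.1])]
carriage_pointer [(np.float64(0.81), [248.7, 0.0, 151.2, 296.7])]
```

View pics/w3.png

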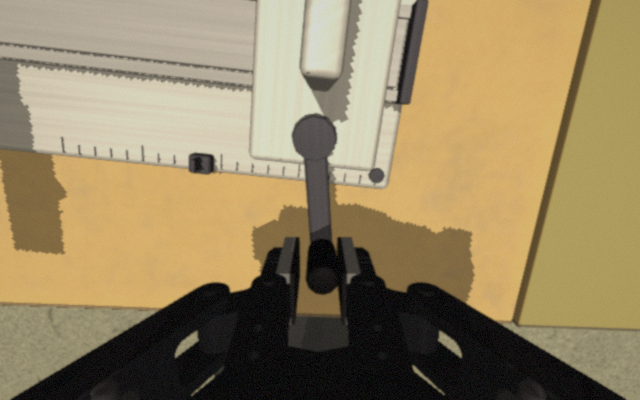

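The lever is now nearly perpendicular to the rail with the knob caged. The clip is at (201,163) and the pointer is hidden under the block edge. I'll push the lever against its open stop, which slides the carriage toward the lamp.

```bash
python3 -m creep '0.9 -8 0 0;1.8 -16 0 0;2.7 -24 0 0;3.6 -32 0 0;4.5 -40 0 0;5.4 -48 0 0;6.3 -56 0 0;6.5 -58 0 0'
python3 - <<'E'
from h import *; import fit
s=ctrl.read_state();v=np.load('v.npy');print(s['t'],s['ft_force'],psi(s),fit.inv(v,s['eef_pos']))
im=snap('wrist','w4.png')
for q in('lever_knob','index_mark','carriage_pointer'):
    print(q,[(np.round(d['conf'],2),np.round(d['box'],1).tolist()) for d in ctrl.spot_in(q,'wrist')[:2]])
im=cv2.imread('pics/w4.png'); cv2.imwrite('pics/w4c.png',cv2.resize(im[60:300,170:430],None,fx=2.5,fy=2.5,interpolation=cv2.INTER_CUBIC))
E
```

```text
t: 6.6
eef_pos: [0.4219, -0.2009, 0.0933]
tool_rot: [0.971, -0.238, -0.0, -0.0]
ft_force: [-3.4, -2.5, 0.5]
finger_gap: 0.0182
grasp_force: 2.0
6.6 [-3.35857212 -2.54991461  0.5471517 ] -27.552533179780536 [-99.35866273 -35.18851777]
lever_knob [(np.float64(0.59), [249.6, 0.0, 153.3, 297.1]), (np.float64(0.15), [0.0, 190.5, 47.0, 35.3])]
index_mark [(np.float64(0.8), [283.4, 164.6, 21.2, 19.6]), (np.float64(0.36), [246.5, 3.4, 156.2, 288.6])]
carriage_pointer [(np.float64(0.86), [249.7, 0.0, 153.2, 297.9])]
```

View pics/w4c.png

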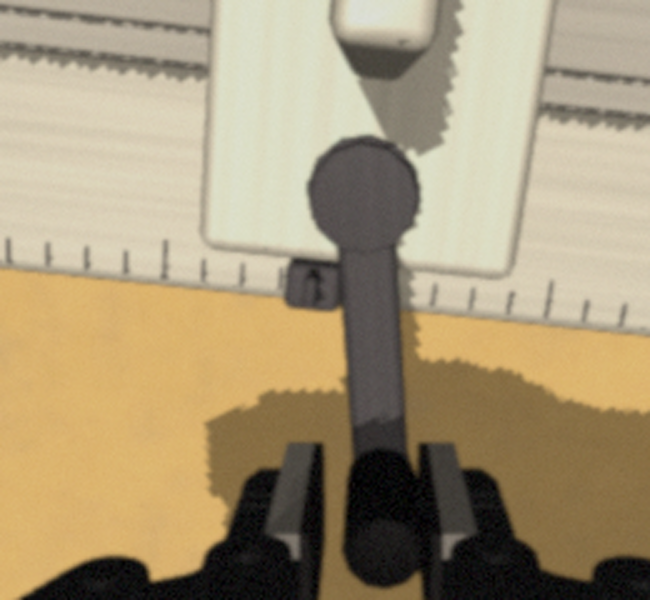

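```bash
cat > m.py <<'E'
from h import *; import fit
c=cam('wrist');v=np.load('v.npy')
def go(C,**k):
    for n,(uv,z) in k.items(): print(n,fit.inv(v,atz(c,C(*uv),z)).round(1))
E
python3 - <<'E'
from m import *
go(lambda X,Y:(170+X/2.5,60+Y/2.5),bl=((203,245),.058),br=((511,277),.058),le=((213,0),.058),re=((551,0),.058),fin=((316,270),.033),fin2=((317,300),.024),finb=((313,285),.03),clipL=((285,290),.02),clipR=((343,285),.02),piv=((365,190),.076))
E
python3 - <<'E'
from h import *
c=snap('scene','s4.png'); 
for q in('index_mark','carriage_pointer'):
    print(q,[(np.round(d['conf'],2),np.round(d['box'],1).tolist()) for d in ctrl.spot_in(q,'scene')[:2]])
im=cv2.imread('pics/s4.png'); cv2.imwrite('pics/s4c.png',cv2.resize(im[170:270,290:400],None,fx=6,fy=6,interpolation=cv2.INTER_CUBIC))
E
```

```text
bl [-59.1   1.6]
br [-58.6 -60. ]
le [-13.9   2.3]
re [ -7. -59.]
fin [-66.7 -19.9]
fin2 [-76.  -20.4]
finb [-71.  -19.4]
clipL [-75.3 -12.1]
clipR [-72.4 -26.4]
piv [-43.1 -29. ]
index_mark [(np.float64(0.57), [352.0, 249.1, 6.1, 7.7]), (np.float64(0.36), [323.9, 176.8, 50.3, 69.0])]
carriage_pointer [(np.float64(0.81), [323.0, 179.0, 52.6, 71.6])]
```

View pics/s4c.png

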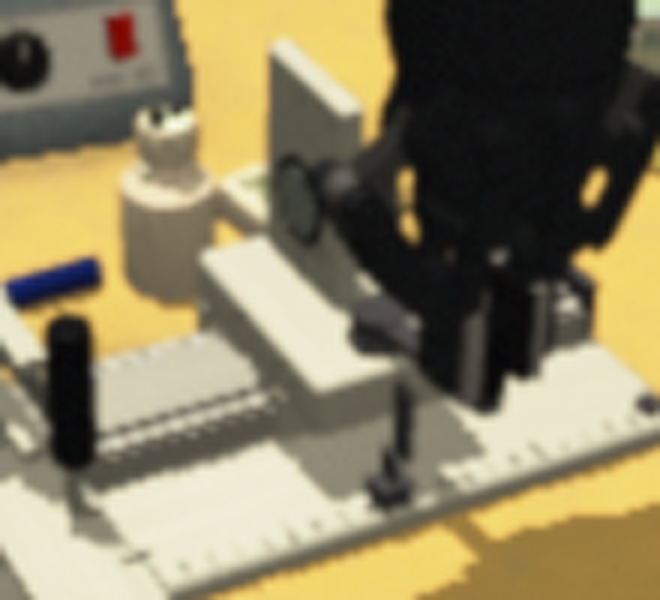

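```bash
python3 -m creep '0.2 -2 0 0;0.4 -4 0 0;0.6 -5.5 0 0;0.8 -7 0 0;0.9 -8 0 0;1 -8.5 0 0;1 -8.5 0 0;1 -8.5 0 0'
python3 - <<'E'
from m import *
s=ctrl.read_state();print(s['t'],s['ft_force'],fit.inv(v,s['eef_pos']))
snap('wrist','w5.png');im=cv2.imread('pics/w5.png'); cv2.imwrite('pics/w5c.png',cv2.resize(im[60:210,220:400],None,fx=4,fy=4,interpolation=cv2.INTER_CUBIC))
E
```

```text
t: 7.75
eef_pos: [0.4263, -0.1946, 0.0933]
tool_rot: [0.971, -0.239, -0.0, -0.0]
ft_force: [-1.9, -0.6, 0.8]
finger_gap: 0.0182
grasp_force: 1.2
7.75 [-1.8719711  -0.6356263   0.82159054] [-99.25428764 -27.48832093]
```

View pics/w5c.png

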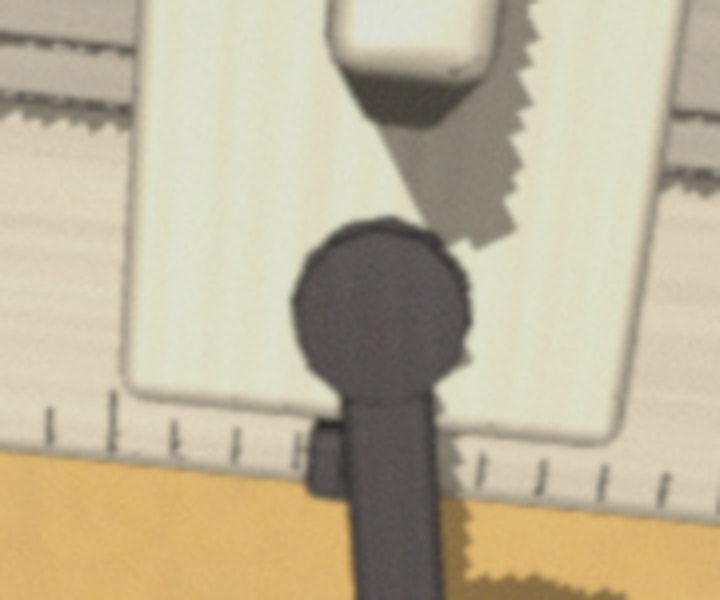

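Run:
```python
from m import *
s=ctrl.read_state();print(s['t'])
go(lambda X,Y:(220+X/4,60+Y/4),bl=((124,393),.058),br=((614,445),.058),clipL=((310,490),.018),piv=((382,300),.076),t1=((112,420),.012),t2=((664,490),.012))
```

```text
7.8
bl [-59.3  10.1]
br [-59.  -51.1]
clipL [-79.1 -12.4]
piv [-42.7 -20.3]
t1 [-72.6  20.5]
t2 [-74.1 -69.5]
```

```bash
python3 -m creep '0.1 -0.7 0 0;0.1 -0.7 0 0;0.1 -0.7 0 0;0.1 -0.7 0 0;0.1 -0.7 0 0;0.1 -0.7 0 0;0.1 -0.7 0 0;0.1 -0.7 0 0'
python3 -m creep '0.5 7.7 0 -8;2.1 15.2 0 -16;4.8 22.4 0 -24;8.4 29.1 0 -32;12.9 35.4 0 -40;18.2 40.9 0 -48;24.2 45.6 0 -56;30.9 49.4 0 -64'
python3 -m creep '0.3 5.7 0 -6;1.2 11.4 0 -12;2.7 17 0 -18;4.8 22.4 0 -24;4.8 22.4 0 -24;4.8 22.4 0 -24;4.8 22.4 0 -24;4.8 22.4 0 -24'
python3 - <<'E'
from m import *
s=ctrl.read_state();print(s['t'],s['ft_force'],psi(s),fit.inv(v,s['eef_pos']))
snap('wrist','w6.png');im=cv2.imread('pics/w6.png'); cv2.imwrite('pics/w6c.png',cv2.resize(im[60:360,200:480],None,fx=2.1,fy=2,interpolation=cv2.INTER_CUBIC))
E
```

```text
t: 8.6
eef_pos: [0.4267, -0.194, 0.0933]
tool_rot: [0.971, -0.239, 0.0, -0.0]
ft_force: [-1.6, -1.6, 1.3]
finger_gap: 0.0175
grasp_force: 1.6
t: 9.4
eef_pos: [0.4315, -0.2522, 0.0932]
tool_rot: [0.949, 0.315, 0.0, -0.0]
ft_force: [1.3, 2.3, 0.6]
finger_gap: 0.0182
grasp_force: 0.8
t: 10.2
eef_pos: [0.4476, -0.2663, 0.093]
tool_rot: [0.864, 0.503, -0.0, -0.002]
ft_force: [-12.1, 8.3, 6.6]
finger_gap: 0.0177
grasp_force: 7.5
10.2 [-12.0631287    8.30348956   6.60714272] 60.41177395571874 [-41.51094418 -75.14453841]
```

View pics/w6c.png

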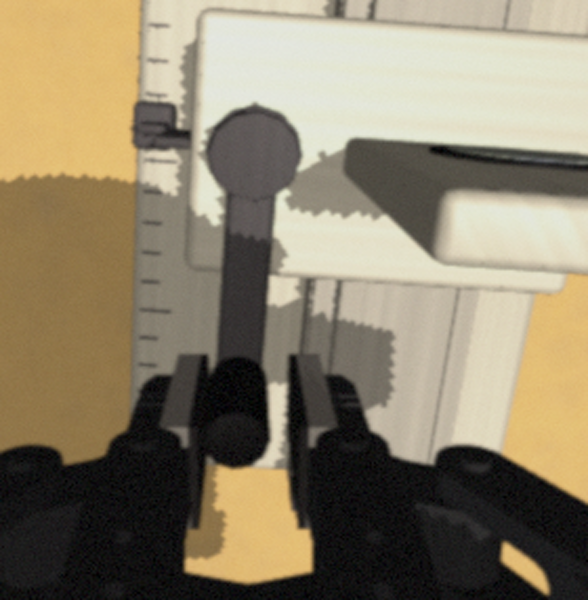

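This view shows the lever back against its locked stop, pressed with about 15 N. The clip fin (158,126) and the pointer (178,134) are nearly in line. I'll back off, lift, and measure the two fins numerically in a rectified image.

```bash
python3 -m creep '0 -2 0 2;0 -3 0 4;0 -3 -20 4;0 -3 -50 4;0 -3 -60 4;0 -3 -60 4;0 -3 -60 4;0 -3 -60 4' 0.65
cat > rect.py <<'E'
from m import *
im=cv2.cvtColor(snap('wrist','r.png'),cv2.COLOR_RGB2GRAY).astype(np.float32)
def rect(z,xs,ys):
    P=np.array([[fit.W(v,(x,y,z)) for x in xs] for y in ys]); uv=proj(c,P).astype(np.float32).reshape(len(ys),len(xs),2)
    return cv2.remap(im,uv[...,0],uv[...,1],cv2.INTER_LINEAR)
xs=np.arange(-84,-52,2.); ys=np.arange(-4,-36,-1.)
A=rect(33,xs,ys); print('y\\x',*[f'{x:4.0f}' for x in xs])
for y,r in zip(ys,A): print(f'{y:4.0f}',*[f'{a:4.0f}' for a in r])
s=ctrl.read_state();print(s['t'],s['ft_force'],psi(s))
E
python3 rect.py
```

```text
t: 11.05
eef_pos: [0.4454, -0.2655, 0.1518]
tool_rot: [0.881, 0.473, -0.0, -0.001]
ft_force: [0.4, 0.4, 0.1]
finger_gap: 0.03
grasp_force: 0.0
y\x  -84  -82  -80  -78  -76  -74  -72  -70  -68  -66  -64  -62  -60  -58  -56  -54
  -4  190  191  190  185  167  211  214  220  219  204  144  131  198  227  227  228
  -5  192  190  192  180  161  211  215  220  218  191  136  131  199  227  227  228
  -6  192  191  191  181  158  210  213  220  219  206  144  131  198  227  228  228
  -7  191  191  192  187  164  212  212  220  219  217  152  131  200  228  227  228
  -8  192  192  191  187  162  192  193  202  218  217  150  129  197  227  227  228
  -9  193  190  191  188  159  157  156  172  216  211  141  129  193  227  228  227
 -10  191  190  190  186  151  172  170  184  200  210  144  133  176  226  227  227
 -11  193  191  190  177  108  114  111  118  126  182  139  133  180  227  227  226
 -12  193  191  191  159   82   85   85   85   80  151  140  135  191  225  226  217
 -13  193  193  192  142   85   92   92   94   84  150  148  132  196  228  227  181
 -14  193  192  192  14
[... 1207 characters left out ...]
 200  199  184  140  128  189  225  168   87
 -29  192  191  193  188  159  208  208  217  217  201  137  126  191  225  203  105
 -30  193  192  194  192  160  208  213  218  218  193  136  127  190  226  223  142
 -31  193  194  194  191  165  208  212  218  219  178  133  130  190  226  227  177
 -32  194  194  194  190  163  208  211  217  218  202  142  129  190  226  227  211
 -33  194  194  192  187  163  207  212  217  218  214  159  129  192  225  227  222
 -34  194  195  193  181  158  207  212  219  217  210  156  129  195  227  227  216
 -35  195  196  192  188  162  201  203  210  219  205  140  125  192  226  227  204
11.1 [ 0.32034841 -0.7562888   0.17803954] 56.39846137165594
```

Run:
```python
from m import *
print(plan(fit.W(v,(-143,-18,75)),-34))
```

```text
[ 58.4 -98.9  77.   90.4]
```

```bash
python3 -m creep '10 -40 0 8;20 -80 0 16;40 -99 0 24;58 -99 0 32;58 -99 0 40;58 -99 0 48;58 -99 0 56;58 -99 0 64'
python3 -m creep '0 0 30 8;0 0 60 16;0 0 77 24;0 0 77 26;0 0 77 26;0 0 77 26;0 0 77 26;0 0 77 26'
cat > rect2.py <<'E'
from rect import *
print(fit.inv(v,s['eef_pos']))
ys=np.arange(-8,-32,-.4)
for nm,z,xa in[('fin',33,np.arange(-77,-71,.5)),('ptr',33,np.arange(-67,-62,.5))]:
    print(nm,*[f'{y:.1f}:{a:.0f}' for y,a in zip(ys,rect(z,xa,ys).mean(1))])
E
sed -i 's/^for y,r/if 0:\n  for y,r/' rect.py; python3 rect2.py
```

```text
t: 11.9
eef_pos: [0.3952, -0.1626, 0.1525]
tool_rot: [0.998, -0.069, -0.0, -0.0]
ft_force: [-0.8, -0.6, -1.3]
finger_gap: 0.0301
grasp_force: 0.0
t: 12.7
eef_pos: [0.3955, -0.1628, 0.0766]
tool_rot: [0.957, -0.289, 0.0, 0.0]
ft_force: [0.4, 0.2, -0.2]
finger_gap: 0.0304
grasp_force: 0.0
y\x  -84  -82  -80  -78  -76  -74  -72  -70  -68  -66  -64  -62  -60  -58  -56  -54
12.75 [-0.68268123  0.75358106 -0.50629086] -33.569756935993915
[-142.54199308  -18.37533641]
fin -8.0:204 -8.4:203 -8.8:200 -9.2:191 -9.6:168 -10.0:152 -10.4:156 -10.8:169 -11.2:172 -11.6:142 -12.0:102 -12.4:82 -12.8:80 -13.2:85 -13.6:88 -14.0:88 -14.4:89 -14.8:90 -15.2:90 -15.6:89 -16.0:87 -16.4:82 -16.8:77 -17.2:75 -17.6:77 -18.0:76 -18.4:73 -18.8:68 -19.2:63 -19.6:62 -20.0:66 -20.4:72 -20.8:77 -21.2:79 -21.6:78 -22.0:75 -22.4:71 -22.8:68 -23.2:65 -23.6:62 -24.0:76 -24.4:106 -24.8:139 -25.2:166 -25.6:183 -26.0:193 -26.4:196 -26.8:193 -27.2:178 -27.6:155 -28.0:152 -28.4:170 -28.8:188 -29.2:198 -29.6:201 -30.0:200 -30.4:201 -30.8:201 -31.2:201 -31.6:201
ptr -8.0:129 -8.4:131 -8.8:132 -9.2:131 -9.6:129 -10.0:127 -10.4:126 -10.8:126 -11.2:126 -11.6:126 -12.0:125 -12.4:124 -12.8:124 -13.2:124 -13.6:125 -14.0:126 -14.4:129 -14.8:131 -15.2:131 -15.6:130 -16.0:126 -16.4:125 -16.8:125 -17.2:124 -17.6:118 -18.0:98 -18.4:81 -18.8:76 -19.2:78 -19.6:81 -20.0:81 -20.4:77 -20.8:75 -21.2:81 -21.6:95 -22.0:112 -22.4:120 -22.8:123 -23.2:123 -23.6:124 -24.0:124 -24.4:124 -24.8:124 -25.2:124 -25.6:124 -26.0:124 -26.4:124 -26.8:127 -27.2:129 -27.6:130 -28.0:129 -28.4:126 -28.8:125 -29.2:125 -29.6:125 -30.0:125 -30.4:125 -30.8:125 -31.2:124 -31.6:124
```

```bash
python3 -m creep '0 0 -40 -8;0 0 -76 -16;0 0 -76 -24;0 0 -76 -32;0 0 -76 -40;0 0 -76 -48;0 0 -76 -56;0 0 -76 -64'
python3 -c "
from m import *
print(plan([.4454,-.2655,.152],56.4))"
```

```text
t: 13.55
eef_pos: [0.3954, -0.1628, 0.1525]
tool_rot: [0.964, 0.265, 0.0, 0.0]
ft_force: [1.3, 1.2, -0.2]
finger_gap: 0.0297
grasp_force: 0.0
[ -9.6 113.9   0.5 -25.6]
```

```bash
python3 -m creep '-9.6 40 0 -8;-9.6 80 0 -16;-9.6 113.9 0 -25.6;-9.6 113.9 0 -25.6;-9.6 113.9 20 -25.6;-9.6 113.9 40 -25.6;-9.6 113.9 59 -25.6;-9.6 113.9 59 -25.6'
python3 -m creep '0 0 0 0;0 0 0 0;0 0 0 0;0 0 0 0;0 0 0 0;0 0 0 0;0 0 0 0;0 0 0 0' 0.79
python3 - <<'E'
from m import *
s=ctrl.read_state();print(s['ft_force'],psi(s),fit.inv(v,s['eef_pos']))
print([(d['conf'],d['box'])for q in('lever_knob',)for d in (ctrl.camera('wrist'),ctrl.spot_in(q,'wrist'))[1]])
E
```

```text
t: 14.35
eef_pos: [0.4436, -0.2648, 0.091]
tool_rot: [0.883, 0.469, -0.001, -0.002]
ft_force: [-0.0, 0.1, 0.3]
finger_gap: 0.0301
grasp_force: 0.0
t: 15.15
eef_pos: [0.4447, -0.2658, 0.0933]
tool_rot: [0.883, 0.469, 0.0, -0.0]
ft_force: [0.5, -1.2, -0.0]
finger_gap: 0.0177
grasp_force: 0.0
[ 0.52681009 -1.20053822 -0.00944611] 56.00102193126727 [-44.13837052 -76.31328727]
[(0.96, [295.9, 112.7, 42.5, 180.3])]
```

```bash
python3 -m creep '0.5 -7.7 0 8;2.1 -15.2 0 16;4.8 -22.4 0 24;8.4 -29.1 0 32;12.9 -35.4 0 40;18.2 -40.9 0 48;24.2 -45.6 0 56;30.9 -49.4 0 64'
python3 -m creep '0.3 -5.7 0 6;1.2 -11.4 0 12;2.0 -14.8 0 16;3 -17.2 0 19.6;3 -17.2 0 19.6;3 -17.2 0 19.6;3 -17.2 0 19.6;3 -17.2 0 19.6'
python3 - <<'E'
from m import *
s=ctrl.read_state();print(s['ft_force'],psi(s),fit.inv(v,s['eef_pos']),fit.inv(v,[.4267,-.194]),plan([.4276,-.1927,.0933],-27.6))
E
```

```text
t: 16.05
eef_pos: [0.4208, -0.2125, 0.0933]
tool_rot: [0.997, -0.073, -0.0, 0.0]
ft_force: [-1.6, -3.1, -0.8]
finger_gap: 0.0182
grasp_force: 1.1
t: 16.85
eef_pos: [0.4264, -0.1961, 0.0934]
tool_rot: [0.971, -0.238, 0.0, -0.0]
ft_force: [0.4, -0.4, 0.4]
finger_gap: 0.0179
grasp_force: 0.0
[ 0.41774522 -0.41620818  0.43736753] -27.551079269261344 [-98.28605005 -28.67610357] [-99.2344006  -26.79948134] [-0.5 -3.5  0.1  0. ]
```

```bash
python3 -m creep '0 -1 0 0;0 -2 0 0;0 -3 0 0;0 -3.5 0 0;0 -3.5 0 0;0 -3.5 0 0;0 -3.5 0 0;0 -3.5 0 0'
python3 - <<'E'
from m import *
s=ctrl.read_state();print(s['ft_force'],psi(s),fit.inv(v,s['eef_pos']),plan([.4276,-.1927,.0933],-27.6))
E
```

```text
t: 17.65
eef_pos: [0.4281, -0.1929, 0.0933]
tool_rot: [0.971, -0.239, 0.0, 0.0]
ft_force: [-0.8, -3.1, -0.4]
finger_gap: 0.018
grasp_force: 1.7
[-0.77177896 -3.06902041 -0.40758743] -27.597570966598187 [-98.70570875 -25.12482997] [-0.5  0.   0.   0. ]
```

```bash
python3 -m creep '0.5 7.7 0 -8;2.1 15.2 0 -16;4.8 22.4 0 -24;8.4 29.1 0 -32;12.9 35.4 0 -40;18.2 40.9 0 -48;24.2 45.6 0 -56;30.9 49.4 0 -64'
python3 -m creep '0.3 5.7 0 -6;1.2 11.4 0 -12;2.7 17 0 -18;4.8 22.4 0 -24;4.8 22.4 0 -24;4.8 22.4 0 -24;4.8 22.4 0 -24;4.8 22.4 0 -24'
python3 -m creep '0 -2 0 2;0 -3 0 4;0 -3 -20 4;0 -3 -50 4;0 -3 -60 4;0 -3 -60 4;0 -3 -60 4;0 -3 -60 4' 0.65
python3 -c "
from m import *
print(plan(fit.W(v,(-143,-18,75)),-34))"
```

```text
t: 18.45
eef_pos: [0.4327, -0.2509, 0.0933]
tool_rot: [0.949, 0.315, 0.0, -0.0]
ft_force: [0.8, 2.0, 0.4]
finger_gap: 0.0178
grasp_force: 0.8
t: 19.25
eef_pos: [0.4487, -0.2649, 0.093]
tool_rot: [0.864, 0.503, -0.001, -0.002]
ft_force: [-13.8, 10.3, 8.2]
finger_gap: 0.0178
grasp_force: 8.7
t: 20.05
eef_pos: [0.4467, -0.2644, 0.1518]
tool_rot: [0.881, 0.473, -0.0, -0.001]
ft_force: [-0.4, -0.2, 0.3]
finger_gap: 0.0298
grasp_force: 0.0
[ 56.6 -99.3  76.8  90.4]
```

```bash
python3 -m creep '10 -40 0 8;20 -80 0 16;40 -99 0 24;57 -99 0 32;57 -99 0 40;57 -99 0 48;57 -99 0 56;57 -99 0 64'
python3 -m creep '0 0 30 8;0 0 60 16;0 0 77 24;0 0 77 26;0 0 77 26;0 0 77 26;0 0 77 26;0 0 77 26'
python3 rect2.py
```

```text
t: 20.85
eef_pos: [0.3959, -0.1622, 0.1522]
tool_rot: [0.998, -0.069, -0.001, -0.0]
ft_force: [0.1, -0.1, 0.3]
finger_gap: 0.0296
grasp_force: 0.0
t: 21.65
eef_pos: [0.3963, -0.1625, 0.0765]
tool_rot: [0.957, -0.289, 0.0, 0.0]
ft_force: [-0.1, 0.3, -0.2]
finger_gap: 0.0301
grasp_force: 0.0
y\x  -84  -82  -80  -78  -76  -74  -72  -70  -68  -66  -64  -62  -60  -58  -56  -54
21.7 [-0.13561343 -0.1693808  -1.46784267] -33.56483643438469
[-142.09936037  -17.63449688]
fin -8.0:204 -8.4:204 -8.8:199 -9.2:186 -9.6:167 -10.0:151 -10.4:158 -10.8:170 -11.2:157 -11.6:126 -12.0:91 -12.4:78 -12.8:81 -13.2:84 -13.6:87 -14.0:89 -14.4:89 -14.8:89 -15.2:89 -15.6:88 -16.0:84 -16.4:76 -16.8:72 -17.2:74 -17.6:76 -18.0:76 -18.4:73 -18.8:67 -19.2:60 -19.6:56 -20.0:56 -20.4:61 -20.8:67 -21.2:72 -21.6:75 -22.0:77 -22.4:79 -22.8:76 -23.2:72 -23.6:72 -24.0:81 -24.4:108 -24.8:141 -25.2:168 -25.6:185 -26.0:195 -26.4:199 -26.8:192 -27.2:173 -27.6:155 -28.0:153 -28.4:174 -28.8:191 -29.2:198 -29.6:200 -30.0:200 -30.4:200 -30.8:201 -31.2:200 -31.6:200
ptr -8.0:129 -8.4:131 -8.8:131 -9.2:130 -9.6:128 -10.0:126 -10.4:127 -10.8:127 -11.2:127 -11.6:126 -12.0:125 -12.4:125 -12.8:124 -13.2:124 -13.6:125 -14.0:127 -14.4:130 -14.8:131 -15.2:131 -15.6:127 -16.0:115 -16.4:96 -16.8:78 -17.2:77 -17.6:80 -18.0:81 -18.4:80 -18.8:76 -19.2:78 -19.6:93 -20.0:110 -20.4:120 -20.8:124 -21.2:124 -21.6:124 -22.0:124 -22.4:124 -22.8:125 -23.2:126 -23.6:126 -24.0:126 -24.4:125 -24.8:124 -25.2:124 -25.6:123 -26.0:124 -26.4:125 -26.8:127 -27.2:131 -27.6:132 -28.0:129 -28.4:127 -28.8:125 -29.2:125 -29.6:126 -30.0:126 -30.4:126 -30.8:125 -31.2:124 -31.6:124
```

The pointer is at -18.0 mm and the clip fin at -17.7 to -18.0 mm, so the carriage is aligned and locked. Next is the shutter post.

```bash
python3 -c "
from m import *
print(plan(fit.W(v,(-88,105,230)),-34))"
```

```text
[  55.  -122.3 -153.5    0.4]
```

```bash
python3 -m creep '0 0 -50 0;0 0 -100 0;0 -20 -140 0.4;20 -60 -153 0.4;45 -100 -153 0.4;55 -122 -153 0.4;55 -122 -153 0.4;55 -122 -153 0.4' 0.4
python3 - <<'E'
from m import *
s=ctrl.read_state();print(s['t'],psi(s),fit.inv(v,s['eef_pos']))
ctrl.camera('wrist')
for q in('shutter_post','shutter_blade','lever_knob'):
    for d in ctrl.silhouettes(q,'wrist')[:2]:
        ys,xs=np.nonzero(d['pixels']); print(q,round(d['conf'],2),np.round(d['box'],1),len(xs))
        for r in range(ys.min(),ys.max()+1,3): k=xs[ys==r]; print(r,k.min() if len(k) else'',k.max() if len(k) else '',end=' | ')
        print()
# expected top circle / bottom of post
print(proj(c,[fit.W(v,(-88,105,134)),fit.W(v,(-88,105,84)),fit.W(v,(-45,-73,100))]), 'knob0 exp')
snap('wrist','w9.png')
E
```

```text
t: 22.5
eef_pos: [0.5094, -0.0911, 0.229]
tool_rot: [0.956, -0.292, -0.0, 0.0]
ft_force: [-0.4, 0.0, -0.2]
finger_gap: 0.0512
grasp_force: 0.0
22.5 -33.93151736683532 [-88.15057724 104.75943416]
shutter_post 0.88 [311.1 180.   18.5  32.1] 564
179 317 317 | 182 314 321 | 185 311 324 | 188 309 325 | 191 309 326 | 194 309 326 | 197 308 326 | 200 308 326 | 203 308 327 | 206 308 326 | 209 308 326 | 212 310 323 | 
shutter_blade 0.75 [305.   40.6  21.7 176. ] 867
38 317 318 | 41 317 318 | 44 317 318 | 47   | 50   | 53 317 318 | 56 317 318 | 59 317 318 | 62 317 318 | 65 317 318 | 68 317 318 | 71 317 318 | 74 317 318 | 77 317 318 | 80 317 318 | 83 317 318 | 86   | 89 318 318 | 92 317 318 | 95 317 318 | 98 317 318 | 101 317 318 | 104 317 318 | 107 317 318 | 110 317 318 | 113 317 318 | 116 317 318 | 119 317 318 | 122 317 318 | 125 317 318 | 128 317 318 | 131 317 318 | 134 317 318 | 137 317 318 | 140 317 318 | 143 317 318 | 146 317 318 | 149 317 318 | 152 317 318 | 155 317 318 | 158 317 318 | 161 318 318 | 164 317 318 | 167 317 318 | 170 317 318 | 173 318 318 | 176 316 318 | 179 316 318 | 182 313 321 | 185 310 324 | 188 309 325 | 191 309 326 | 194 308 326 | 197 307 326 | 200 307 326 | 203 307 327 | 206 307 327 | 209 307 326 | 212 309 324 | 215 316 318 | 
lever_knob 0.93 [446.4 125.1 108.9  22.3] 1728
125 453 462 | 128 449 531 | 131 447 550 | 134 446 553 | 137 446 553 | 140 446 553 | 143 447 551 | 146 450 548 | 
[[317.12543335 205.358236  ]
 [317.24887551 187.48216324]
 [546.98234472 139.3656247 ]] knob0 exp
```

```bash
python3 -m creep '0 0 45 0;0 0 80 0;0 0 100 0;0 0 106 0;0 0 106 0;0 0 106 0;0 0 106 0;0 0 106 0'
python3 -m creep '0 0 0 0;0 0 0 0;0 0 0 0;0 0 0 0;0 0 0 0;0 0 0 0;0 0 0 0;0 0 0 0' 1 70
python3 - <<'E'
from m import *
s=ctrl.read_state();print(s['t'],psi(s),s['ft_force'],fit.inv(v,s['eef_pos']))
E
```

```text
t: 23.55
eef_pos: [0.5099, -0.0914, 0.1244]
tool_rot: [0.956, -0.292, 0.001, -0.0]
ft_force: [-0.9, -0.6, -0.4]
finger_gap: 0.0511
grasp_force: 0.0
t: 24.35
eef_pos: [0.5097, -0.0911, 0.1237]
tool_rot: [0.956, -0.292, 0.0, -0.0]
ft_force: [-0.9, 3.2, 4.7]
finger_gap: 0.0128
grasp_force: 68.3
24.35 -33.99192015623308 [-0.94015164  3.21855196  4.68725694] [-87.91149608 104.9229093 ]
```

```bash
python3 -m creep '-3 0 0 0;-6 0 0 0;-10 0 0 0;-14 0 0 0;-18 0 0 0;-22 0 0 0;-25 0 0 0;-25 0 0 0'
python3 - <<'E'
from m import *
s=ctrl.read_state();print(s['t'],psi(s),s['ft_force'],fit.inv(v,s['eef_pos']))
ctrl.camera('wrist')
for d in ctrl.silhouettes('shutter_post','wrist')[:1]: print(d['conf'],d['box'])
print(proj(c,[fit.W(v,(-113,105,134))]))
E
```

```text
t: 25.15
eef_pos: [0.489, -0.0773, 0.1237]
tool_rot: [0.956, -0.292, 0.001, 0.0]
ft_force: [6.3, -0.6, 1.7]
finger_gap: 0.0127
grasp_force: 68.2
25.15 -33.994656363034274 [ 6.3118075  -0.63136092  1.68380182] [-112.82545802  104.8086825 ]
0.97 [302.2, 2.3, 30.4, 298.2]
[[316.66456366 287.69943384]]
```

Run:
```python
from m import *
cs=cam('scene'); snap('scene','s9.png')
g0=cv2.imread('pics/scene0.png',0); g1=cv2.imread('pics/s9.png',0)
print('exp shut',proj(cs,[fit.W(v,(-88,105,z)) for z in(84,95)]).round(1).tolist(),'half',proj(cs,[fit.W(v,(-113,105,z)) for z in(84,95)]).round(1).tolist())
for q in('shutter_post','shutter_blade'):
    for d in ctrl.silhouettes(q,'scene')[:2]: print(q,round(d['conf'],2),np.round(d['box'],1))
print(g0[236:256,294:312]); u,w=proj(cs,[fit.W(v,(-113,105,84))])[0].astype(int); print(u,w); print(g1[w-10:w+10,u-9:u+10])
s=ctrl.read_state();print(s['t'],s['ft_force'],fit.inv(v,s['eef_pos']),s['grasp_force'])
```

```text
exp shut [[302.1, 245.5], [302.0, 240.7]] half [[307.7, 253.2], [307.5, 248.4]]
shutter_post 0.54 [291.9 231.1  22.7  28.1]
shutter_blade 0.67 [292.4 231.7  21.   28.7]
[[140  94  67  47  21   8   9   9  10   9  20  81 166 208 212 212 213 212]
 [159 141  92  49  20   9   9   8  10  10  22  82 167 209 213 212 212 211]
 [168 178 134  62  23   9  10   8  10   8  20  81 167 207 212 211 211 210]
 [153 174 153  87  34  11   9  10  10   9  17  73 161 207 210 210 210 209]
 [142 150 154 122  58  18  11   9  10   9  14  56 152 203 206 194 182 180]
 [168 145 154 140  79  23  11  11  10  11  12  48 127 174 174 149 121 135]
 [201 148 143 124  72  20   9   9  10   9  13  35  86 124 150 160 157 178]
 [217 172 138 109  54  15   9  11   9   8  12  40 113 165 198 213 200 182]
 [210 175 127 101  52  17  11  10  10  10  14  51 141 184 186 191 169 128]
 [146 118 102  96  65  21  10  10  10  10  13  44 113 139 128 123 107 106]
 [112 106 113 117  90  41  16  10   9  12  18  45  81  98 116 115  91  85]
 [125 125 130 132 118  83  48  24  16  26  41  68  83  82  85  87  82  82]
 [136 136 138 137 133 121  94  
[... 1589 characters left out ...]
28  44 117 177 218 235 236 236 237
  237]
 [236 237 237 236 235 220 169 115  79  57  80 179 230 234 236 235 236 236
  237]
 [237 237 237 237 237 234 218 165 103  80  97 187 233 235 236 236 237 237
  238]
 [237 237 237 237 237 236 233 197 115  80  99 187 233 236 237 237 238 239
  239]
 [236 236 237 237 237 237 235 211 135  84  96 173 222 232 237 238 239 239
  239]
 [237 237 237 237 237 237 236 224 162  89  90 137 180 209 231 236 237 237
  238]
 [237 237 237 237 238 238 236 228 178  94  84 107 136 162 194 214 218 229
  237]
 [237 237 236 236 237 238 237 233 192  98  85  97 113 119 127 142 178 222
  236]]
25.4 [ 7.02898007 -0.1998104   2.66684255] [-112.56588278  104.80639106] 68.18782567977905
```

```bash
python3 -m creep '-0.2 0 0 0;-0.2 0 0 0;-0.2 0 0 0;-0.2 0 0 0;-0.2 0 0 0;-0.2 0 0 0;-0.2 0 0 0;-0.2 0 0 0'
python3 - <<'E'
from m import *
s=ctrl.read_state();print(s['t'],s['ft_force'],fit.inv(v,s['eef_pos']),s['grasp_force'])
g=[cv2.imread('pics/s9.png',0),cv2.cvtColor(snap('scene','s10.png'),cv2.COLOR_RGB2GRAY)]
print(np.abs(g[0][243:260,298:317].astype(int)-g[1][243:260,298:317]).mean())
print(ctrl.sign_off())
E
```

```text
t: 26.2
eef_pos: [0.489, -0.0773, 0.1236]
tool_rot: [0.956, -0.292, 0.001, 0.0]
ft_force: [6.5, 0.1, 2.6]
finger_gap: 0.013
grasp_force: 68.2
26.2 [6.49255819 0.11396211 2.57494528] [-112.75659103  104.81057554] 68.17462921142578
1.2724458204334366
the job is handed in; nothing more can be done
None
```

The job is handed in at 26 s of the 69 s: the carriage is locked with its pointer within about 0.4 mm of the index clip (it took a second unlock and push to get there), and the gripper is holding the shutter at about 25 mm, half open.

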